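# Unlock the electrode oven and hold its sprung lid at the pointer

### The arm

A 6-joint arm with a two-finger parallel gripper is mounted at the origin on the work surface. World frame = base frame: x ahead of the robot, y to its left, z up, the work surface at z = 0. Lengths are in m, angles in rad, forces in N, time in s.
With the tool pointing down it reaches from about 0.25 to 0.725 m from the base axis. Payload 4 kg.
Tool frame: the origin (TCP) lies midway between the tips of the shut fingers; the grasp point (between the pads) lies 19 mm behind it; z points along the fingers, y is the direction in which the jaws open and shut (so a half turn about z gives the same grasp; the last joint's range is limited). The gripper opens to 85 mm and grips with 20 to 120 N. Pads are 22 mm wide; open, the fingers measure 114 mm over their backs; the gripper's body (76 mm by 85 mm) begins 54 mm behind the grasp point. The pads swing forward as they close: fully open they stand 13 mm farther back than shut.
Start: joints at [1.219, 0.241, 0.005, 1.335, 0, 1.571], TCP at [0.172, 0.469, 0.231] pointing down, gripper open.
Joint ranges: [-2.72, 2.72], [-1.05, 1.87], [-1.09, 1.28], [-1.99, 2.15], [-1.42, 1.44], [-3.14, 3.14]. Speed limits (rad/s): [2.79, 2.79, 3.14, 3.14, 3.14, 3.14].

### API

Orientations are given as a unit quaternion [x, y, z, w].
In Python, from workcell import get_obs, camera, camera_model, job_done, masks_of gives the robot as it stands.
- The arm moves only by the tool jog_arm, never from a script. Its argument "deltas" is a list that holds one entry, the list of rows, each a list of 7 numbers: the shift along the tool's x, y, z in mm, then the turn, a rotation vector about the tool's x, y, z in degrees, then the finger opening in mm, from 0 to 85.4. A call has 1 to 5 rows; each row shifts and turns the pose as measured when the row begins, along the tool's axes as they then stand; what a row does not reach is not made up. A row lasts 1/10 s, in which the tool goes at most 50 mm and 8.59 degrees, less where a joint would pass 70% of its speed; a pose out of reach is approached as far as the arm can. A call with a gripper value outside its range is refused whole. The fingers move at their own pace and stop on an object; the grip force is fixed at half the most. Time passes only in rows, so rows that do not move let the fingers close. It gives the time, the measured TCP pose, the force and the opening at its end, in the units of the state.
- get_obs(): the state, without advancing time (a new reading comes with each control period).
- camera(name): name is "side" or "top"; returns the picture (400x640x3 uint8, red, green, blue); there is no depth.
- camera_model(name): a dict with "fovy" (degrees; the focal length in pixels is half the picture's height over the tangent of half this angle, whatever the lens; pixels are square), "cx", "cy" (the principal point, pixels), "k1" (the pictures are not rectified: a ray, as slopes to the right and down, at radius r is drawn at 1 + k1 r^2 times it, then the intrinsics apply), "pose" (4x4, takes a point from camera to world coordinates). Camera axes: x right, y down, z forward; pixel columns grow to the right and rows downward; lengths in m; the calibration is good to about 2 mm. A picture is of the moment at which its call begins. camera_model takes no time and is no camera call.
- job_done(): hands the job in, once; it reports no verdict.
Trained networks look in the newest picture that a camera, given by its name, has taken for a name from the list of things; names that differ only in an ending like _2 or _b are one class to them, and where a whole thing is asked for, a point or a joint stands for the part that bears it (a point fixed in the world has none). Each returns a list of dicts, best first, with "conf" (0 to 1); they miss things now and then, are a little off and sometimes report something else, mostly with a low value. They report only what shows in the picture. A call takes as long as a camera call.
- masks_of(target, camera): "pixels" (400x640 bool, what is visible of it) and "at" ([column, row] in pixels, amid what is visible of it).
The state is a dict: "clock": time; "joint_pos": joint angles; "joint_vel": joint speeds; "tau": joint torques, N m; "eef_pos": TCP position; "tool_rot": TCP orientation; "ft_force": force on the tool from outside, world axes, zero at the start; "ft_torque": the same for the moment, N m; "grip_width": finger opening in m.
Only numpy, scipy, OpenCV 4.12 (cv2) and the standard library are available. Lean on these libraries where they do the work, as an engineer would, in place of code of your own. Each camera call takes 0.05 s, during which the arm holds its last target. There are 200 camera calls.

### The job

Unlock the electrode oven by turning its hand crank anticlockwise (seen from above) about two full turns, right up to its stop. Then lift the sprung lid by its grip bar until the lid slopes at the same angle as the pointer arm beside it, never throwing it wide open, and finish while gripping the bar and holding the lid steady at that angle. Leave the pointer and everything else on the bench where they are.

Things in the scene. Friction and masses are not known exactly. Their poses are not given: they have to be found in the camera images.
- oven: Fixed bench oven for welding electrodes: grey steel box 200 (x) x 340 (y) x 115 mm high, dark steel lid on top. Origin: centre of its underside; x points from the front (control panel) to the hinge side, y to its left (pointer) side, z up. Its right side carries the grey lock gearbox, 90 x 90 x 150 mm high, centred at x -50, y -260 mm.
- crank_axis (a point): Point on the crank's upright axis, at the height at which to grip the knob (193 mm above the bench). z points up.
- knob_grip (a point): Where to grip the crank's black upright knob: on its axis, 193 mm above the bench, 50 mm from the crank's axis. The knob is round, 22 mm in diameter, 50 mm high (165 to 215 mm above the bench), and spins freely on its pin at the end of a flat steel arm (top at 164 mm; hub 169 mm). Space around it is free at this height; the lid (top 128 mm) starts 88 mm from the crank's axis.
- crank (a joint): Turn of the crank in rad, growing anticlockwise seen from above. Starts between 0 and 3, hard stop at 14.3. It turns with about 2 to 3 N at the knob and stays where it is left.
- grip_bar (a point): Round steel bar, 14 mm diameter, 110 mm long between two posts, parallel to the hinge. Origin: its middle, with the lid shut 173 mm above the bench, 45 mm above the lid's top, 185 mm in front of and 58 mm above the hinge line, 20 mm behind the lid's front edge. Axes are the lid's: x to the hinge, y along the bar, z out of the lid. A gripper that stays upright lets the bar turn between its pads.
- lid_hinge (a point): Middle of the lid's hinge line, on the far side of the oven, 115 mm above the bench. The axes are the lid's: x along the lid away from its front edge, y along the hinge line.
- lid (a joint): Opening angle of the lid in rad: 0 shut, grows as its front edge rises, 1.6 at most. Lid 205 x 345 x 12 mm. A spring and the lid's weight pull it shut: at the bar it takes about 4 to 8 N along its arc, more as it opens (up to 15 N if pulled straight up at the steepest mark), and it falls shut when let go.
- pointer (a joint): Angle of the pointer arm in rad, on the same scale as lid and about the same hinge line: the lid is at the mark when lid equals it. It is set between 0.35 and 0.75 and is stiff.
- pointer_pivot (a point): Pivot of the pointer, on the hinge line, 184 mm to the left (oven's y) of its middle. The axes are the pointer arm's, x along it from its tip to the pivot: parallel to the lid's x axis when the lid is at the mark.
- pointer_tip (a point): Free end of the pointer: a bright flat steel arm 200 x 6 x 10 mm on the outer face of a round dark plate (200 mm across) on the left side of the oven, sloping up towards the robot. At the mark the tip is level with the lid's front left corner.
- tube_offcut: Loose steel tube offcut standing in front of the oven, 44 mm across, 50 mm high; origin under its centre. Leave alone.
- coupon: Loose flat steel test plate 60 x 100 x 8 mm in front of the oven; origin under its centre. Leave alone.
- spray_can: Loose spray can, 60 mm across, 170 mm high, behind the oven's right end; origin under its centre. Leave alone.
- hammer: Loose hammer on the right of the bench; leave alone.
- brush: Loose brush on the left of the bench; leave alone.
- rod_tin: Loose open red tin 300 x 70 x 50 mm on the left of the bench; leave alone.
- pliers: Loose pliers about 180 mm long on the right of the bench; leave alone.
- bolt_tip (a point): Tip of the 14 mm steel lock bolt, which slides out of the gearbox over the lid's right edge, 131 to 143 mm above the bench, and locks the lid shut until the crank has drawn it back (2.58 mm per rad; off the lid from about 10 rad on).

How it is judged:
On the way:
1. the crank is turned to its stop (unlocked) (value of joint crank above 13.6 rad), for 0.1 s.
At the end, for the whole second after the job is handed in: The crank is still at its stop (joint above 13.6 rad), and the fingers hold the lid by its bar (more than 2 N) with the lid at rest (under 0.06 rad/s) and within 0.07 rad (4 degrees) of the pointer's angle (value of joint crank above 13.6 rad and angle between the x axis of lid_hinge and the x axis of pointer_pivot, either way round below 0.07 rad and value of joint lid above 0.2 rad and velocity of joint lid between -0.06 and 0.06 rad/s and contact force between the fingers and lid above 2 N); the arm keeps its last pose, push and grip.
It fails at once if the lid is thrown wide open (beyond 1.15 rad) (value of joint lid above 1.15 rad).
It fails at once if the pointer is shifted (its tip by more than 10 mm) (distance of pointer_tip from where it was at the start of the episode above 0.01 m).
It fails at once if something else on the bench is moved by more than 30 mm (distance of any of tube_offcut, coupon, spray_can, hammer, brush, rod_tin, pliers from where it was at the start of the episode above 0.03 m).
It also fails if it takes over 64 s, if anything falls off the work surface, if the arm or the gripper's body presses on something with over 40 N, if the wrist force passes 120 N, or if a joint passes its speed limit or range.

## Working session

There is one attempt and no reset: what is moved stays moved. The work goes in short steps, Python scripts to look and compute and a tool call to move; the robot and the scene stay as the last step left them, time stands still between calls to the robot, and variables do not carry over. Pictures are saved under pics/ and viewed, about 8 in all and at most 12, crops included, and the job is handed in when it is done.

Besides the shell and the picture viewer there is one more tool, called after "Emit:" as name(argument=value, ...), one argument or row to a line, values as JSON. jog_arm: Moves the arm, as the interface text tells. Its arguments: {"type":"object","properties":{"deltas":{"type":"array"}},"required":["deltas"]}

```bash
mkdir -p pics
cat > h.py <<'E'
import numpy as np, cv2
from workcell import *
def K(m):
    f=200/np.tan(np.radians(m['fovy'])/2); return f
def ray(name,px):
    m=camera_model(name); f=K(m); d=np.array([(px[0]-m['cx'])/f,(px[1]-m['cy'])/f])
    u=d.copy()
    for _ in range(30): u=d/(1+m['k1']*(u@u))
    P=np.array(m['pose']); return P[:3,3],P[:3,:3]@np.array([u[0],u[1],1])
def atz(name,px,z):
    o,d=ray(name,px); return o+d*(z-o[2])/d[2]
def proj(name,X):
    m=camera_model(name); P=np.array(m['pose']); c=P[:3,:3].T@(np.array(X)-P[:3,3]); u=c[:2]/c[2]; u=u*(1+m['k1']*(u@u)); return u*K(m)+[m['cx'],m['cy']]
def tri(p1,p2):
    o1,d1=ray('top',p1);o2,d2=ray('side',p2)
    s=np.linalg.lstsq(np.c_[d1,-d2],o2-o1,rcond=None)[0]
    a=o1+d1*s[0];b=o2+d2*s[1];return (a+b)/2,np.linalg.norm(a-b)
E
python3 - <<'E'
from h import *
for n in('top','side'):
    im=camera(n); cv2.imwrite(f'pics/{n}0.png',im[:,:,::-1])
    m=camera_model(n); print(n,m['fovy'],m['k1'],np.round(m['pose'],3).tolist())
    for t in('knob_grip','grip_bar','pointer_tip','oven','lid_hinge','bolt_tip','crank_axis'):
        r=masks_of(t,n); print(t,[(np.round(q['at']),round(q['conf'],2),int(q['pixels'].sum())) for q in r[:2]])
print(get_obs())
E
```

```text
top 43.334889818711716 -0.022588590456694466 [[-0.015, -0.994, 0.107, 0.398], [-1.0, 0.016, 0.014, -0.012], [-0.015, -0.107, -0.994, 1.923], [0.0, 0.0, 0.0, 1.0]]
knob_grip [(array([376., 211.]), 0.63, 131)]
grip_bar [(array([305., 200.]), 0.57, 5552)]
pointer_tip [(array([251., 211.]), 0.53, 13)]
oven [(array([310., 205.]), 0.67, 7015)]
lid_hinge [(array([309., 202.]), 0.66, 5482)]
bolt_tip [(array([356., 218.]), 0.43, 36)]
crank_axis [(array([373., 212.]), 0.63, 102)]
side 45.28087531736913 -0.09722092857647209 [[0.719, -0.476, 0.507, -0.219], [-0.695, -0.486, 0.53, -0.844], [-0.006, -0.733, -0.68, 1.228], [0.0, 0.0, 0.0, 1.0]]
knob_grip [(array([295., 207.]), 0.69, 8850), (array([329., 222.]), 0.51, 191)]
grip_bar [(array([291., 191.]), 0.61, 3994)]
pointer_tip []
oven [(array([292., 207.]), 0.58, 8701)]
lid_hinge [(array([290., 196.]), 0.81, 4021)]
bolt_tip [(array([310., 224.]), 0.57, 96)]
crank_axis [(array([330., 223.]), 0.59, 186)]
{'clock': 0.8, 'joint_pos': array([ 1.21898040e+00,  2.40588864e-01,  5.02291387e-03,  1.33517420e+00,
       -1.11045009e-05,  1.57077491e+00]), 'joint_vel': array([-0.00050143,  0.00030383,  0.00044379, -0.00032336,  0.00055457,
        0.00014699]), 'tau': array([ 3.43654128e-04, -3.72152853e+01,  2.52677393e+01,  9.21047285e-04,
       -1.94971011e-05, -2.27211061e-06]), 'eef_pos': array([0.17231201, 0.469393  , 0.2313208 ]), 'tool_rot': array([1.74991621e-01, 9.84569922e-01, 2.66855212e-05, 1.03828020e-05]), 'ft_force': array([0.13133208, 0.1879643 , 0.07592544]), 'ft_torque': array([ 0.0473172, -0.0521206,  0.0153741]), 'grip_width': 0.08555847620038985}
```

```bash
ls .
```

```text
h.py
pics
```

Run:
```python
import cv2
a=cv2.imread('pics/top0.png')[130:280,220:420]; cv2.imwrite('pics/t1.png',cv2.resize(a,None,fx=4,fy=4,interpolation=2))
a=cv2.imread('pics/side0.png')[120:300,200:400]; cv2.imwrite('pics/s1.png',cv2.resize(a,None,fx=3.3,fy=3.3,interpolation=2))
```

```text
(no output)
```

View pics/t1.png

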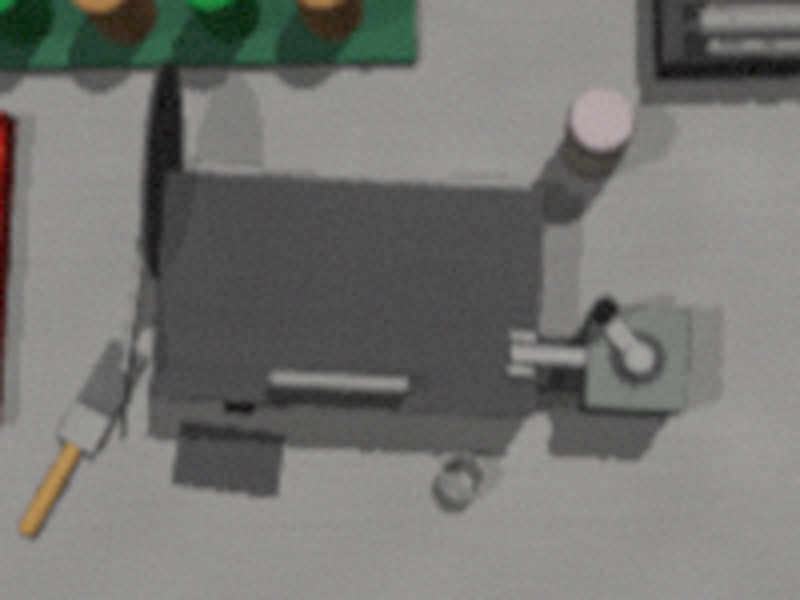

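View pics/s1.png

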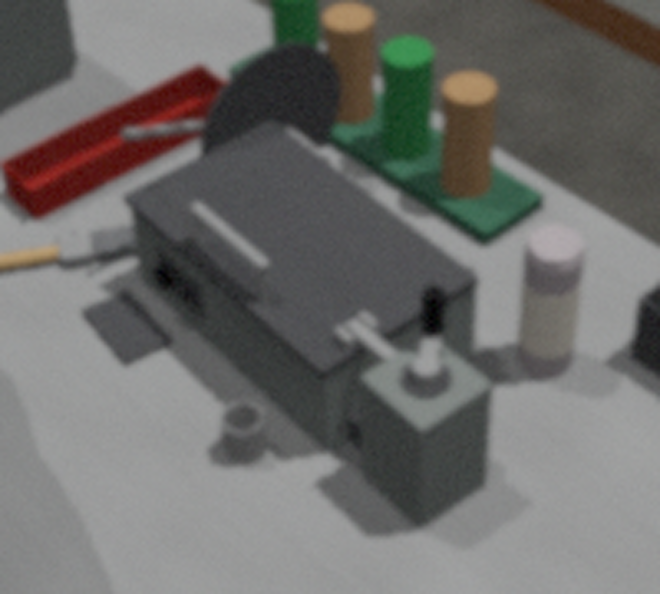

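View pics/side0.png

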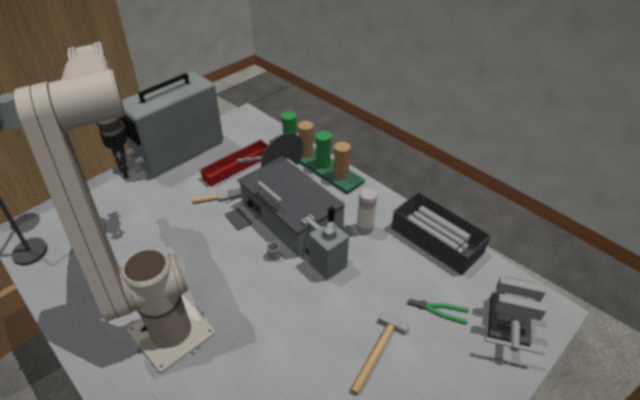

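The top crop shows the knob at about (371.5,207), the hub at (379,219), the bar from (288,225) to (322,226), and the pointer by the left edge. The side crop shows the lid corners, the knob at (331.5,211) and the pointer tip at (238.5,159.5). Next I'll fit the oven pose, crank heading and pointer angle jointly.

```bash
cat > fit.py <<'E'
from h import *
from scipy.optimize import least_squares
T=lambda X,Y:(220+X/4,130+Y/4)
S=lambda X,Y:(200+X/3.3,120+Y/3.3)
C=[('top',T(163,171),(.1,.1725,.128)),('top',T(545,190),(.1,-.1725,.128)),('top',T(154,397),(-.105,.1725,.128)),('top',T(540,415),(-.105,-.1725,.128)),
('top',T(271,381),(-.085,.055,.178)),('top',T(408,384),(-.085,-.055,.178)),
('top',T(638,355),(-.05,-.26,.169)),
('side',S(130,203),(-.105,.1725,.128)),('side',S(322,375),(-.105,-.1725,.128)),('side',S(474,280),(.1,-.1725,.128)),('side',S(272,122),(.1,.1725,.128)),
('side',S(196,205),(-.085,.055,.178)),('side',S(266,266),(-.085,-.055,.178))]
def W(p,o): c,s=np.cos(p[2]),np.sin(p[2]); return np.array([p[0]+c*o[0]-s*o[1],p[1]+s*o[0]+c*o[1],o[2]])
f=lambda p:np.concatenate([proj(n,W(p,o))-px for n,px,o in C])
r=least_squares(f,[.4,0,0],loss='soft_l1'); p=r.x
if __name__=='__main__':
    print(p,np.round(f(p).reshape(-1,2),1).tolist())
    ax=W(p,(-.05,-.26,.193)); print('axis',ax,'bar',W(p,(-.085,0,.173)),'hinge',W(p,(.1,0,.115)))
    for n,px,z in (('top',T(606,307),.215),('side',S(435,288),.215)):
        k=atz(n,px,z); d=k-ax; print('knob',k,np.hypot(*d[:2]),np.degrees(np.arctan2(d[1],d[0])))
    g=lambda a,l=.2,y=.187:W(p,(.1-l*np.cos(a),y,.115+l*np.sin(a)))
    a=least_squares(lambda q:proj('side',g(q[0]))-S(127,131),[.5]); print('pointer',a.x,a.fun)
    for v in(.35,.45,.55,.65,.75): print(v,proj('side',g(v)),proj('top',g(v)))
    print(S(127,131))
E
python3 fit.py
```

```text
[ 0.57529968  0.10517046 -0.06145532] [[0.8, 0.2], [0.7, -0.4], [-0.5, 0.4], [-0.5, 0.4], [1.9, -0.4], [-0.7, 0.3], [1.1, 0.3], [-2.6, -1.8], [0.4, -0.3], [1.9, -0.8], [-0.1, -0.5], [0.1, 0.8], [-1.2, -0.9]]
axis [ 0.50942574 -0.15126789  0.193     ] bar [0.49046014 0.11039087 0.173     ] hinge [0.6751109  0.09902879 0.115     ]
knob [ 0.54888164 -0.11775607  0.215     ] 0.05176687828782689 40.342866653143496
knob [ 0.55439677 -0.11449043  0.215     ] 0.05809453045920238 39.27641167369593
pointer [0.43047029] [-0.78543119 -0.21727998]
0.35 [236.72383197 163.53645165] [251.49443897 223.79813593]
0.45 [237.98275633 158.48687567] [250.68897515 221.23590883]
0.55 [239.71400447 153.37784748] [249.94691222 218.11010176]
0.65 [241.90190644 148.27363652] [249.27916489 214.44230201]
0.75 [244.52326346 143.23986621] [248.6961217  210.26341167]
(238.4848484848485, 159.6969696969697)
```

```bash
cat > plan.py <<'E'
import sys; from h import *
from scipy.spatial.transform import Rotation as R
# legs: x y z(mm) yaw_of_tool_x(deg) n opening
def plan(legs):
    o=get_obs(); p=np.array(o['eef_pos'])*1000; r=R.from_quat(o['tool_rot']); rows=[]
    for x,y,z,yaw,n,g in legs:
        t=np.array([x,y,z]); a=np.radians(yaw); ex=np.array([np.cos(a),np.sin(a),0]); ez=np.array([0,0,-1.])
        rt=R.from_matrix(np.c_[ex,np.cross(ez,ex),ez]); w=(r.inv()*rt).as_rotvec(); p0=p
        for i in range(n):
            q=p0+(t-p0)*(i+1)/n; d=r.inv().apply(q-p)
            rows.append([round(v,1) for v in d]+[round(float(v),2) for v in np.degrees(w/n)]+[g]); r=r*R.from_rotvec(w/n); p=q
    for i in range(0,len(rows),5): print([[float(v) for v in q] for q in rows[i:i+5]])
if __name__=='__main__': plan(eval(sys.argv[1]))
E
python3 plan.py "[(230,380,300,133,3,85),(548,-118,300,86.5,14,85),(548,-118,230,86.5,2,85)]"
```

```text
[[-28.3, -21.3, -22.9, 0.0, -0.0, 8.95, 85.0], [-31.3, -16.7, -22.9, 0.0, -0.0, 8.95, 85.0], [-33.5, -11.6, -22.9, 0.0, -0.0, 8.95, 85.0], [-41.5, -7.6, -0.0, -0.0, 0.0, 3.32, 85.0], [-41.9, -5.2, -0.0, -0.0, 0.0, 3.32, 85.0]]
[[-42.1, -2.8, -0.0, -0.0, 0.0, 3.32, 85.0], [-42.2, -0.4, -0.0, -0.0, 0.0, 3.32, 85.0], [-42.2, 2.1, -0.0, -0.0, 0.0, 3.32, 85.0], [-42.0, 4.5, -0.0, -0.0, 0.0, 3.32, 85.0], [-41.6, 7.0, -0.0, -0.0, 0.0, 3.32, 85.0]]
[[-41.2, 9.4, -0.0, -0.0, 0.0, 3.32, 85.0], [-40.5, 11.7, -0.0, -0.0, 0.0, 3.32, 85.0], [-39.8, 14.1, -0.0, -0.0, 0.0, 3.32, 85.0], [-38.9, 16.3, -0.0, -0.0, 0.0, 3.32, 85.0], [-37.9, 18.6, -0.0, -0.0, 0.0, 3.32, 85.0]]
[[-36.8, 20.7, -0.0, -0.0, 0.0, 3.32, 85.0], [-35.5, 22.8, -0.0, -0.0, 0.0, 3.32, 85.0], [0.0, -0.0, 35.0, 0.0, 0.0, -0.0, 85.0], [0.0, -0.0, 35.0, 0.0, 0.0, -0.0, 85.0]]
```

Emit:
jog_arm(
  deltas=[
    [[-28,-21,-23,0,0,8.5,85],[-31,-17,-23,0,0,8.5,85],[-33,-12,-23,0,0,8.5,85],[-41,-8,0,0,0,4,85],[-42,-5,0,0,0,4,85]],
  ],
)

```text
clock: 1.3
eef_pos: [0.2757, 0.3087, 0.3018]
tool_rot: [0.456, 0.89, -0.0, 0.001]
ft_force: [0.5, -0.5, -0.1]
grip_width: 0.0848
```

Emit:
jog_arm(
  deltas=[
    [[-42,-3,0,0,0,3,85],[-42,0,0,0,0,3,85],[-42,2,0,0,0,3,85],[-42,4,0,0,0,3,85],[-42,7,0,0,0,3,85]],
  ],
)

```text
clock: 1.8
eef_pos: [0.3917, 0.1232, 0.3041]
tool_rot: [0.572, 0.82, 0.003, 0.002]
ft_force: [1.0, -0.2, 0.5]
grip_width: 0.0854
```

```bash
python3 plan.py "[(548,-118,300,86.5,8,85),(548,-118,230,86.5,2,85)]"
```

```text
[[-35.0, 7.9, 0.6, 0.05, -0.01, 2.96, 85.0], [-34.6, 9.7, 0.6, 0.05, -0.01, 2.96, 85.0], [-34.0, 11.5, 0.6, 0.05, -0.01, 2.96, 85.0], [-33.4, 13.2, 0.6, 0.05, -0.01, 2.96, 85.0], [-32.7, 14.9, 0.6, 0.05, -0.01, 2.96, 85.0]]
[[-31.8, 16.6, 0.5, 0.05, -0.01, 2.96, 85.0], [-30.9, 18.2, 0.5, 0.05, -0.01, 2.96, 85.0], [-30.0, 19.8, 0.5, 0.05, -0.01, 2.96, 85.0], [0.0, 0.0, 35.0, -0.0, 0.0, 0.0, 85.0], [0.0, 0.0, 35.0, -0.0, 0.0, 0.0, 85.0]]
```

Emit:
jog_arm(
  deltas=[
    [[-35,8,0.5,0,0,3,85],[-35,10,0.5,0,0,3,85],[-34,11.5,0.5,0,0,3,85],[-33,13,0.5,0,0,3,85],[-33,15,0.5,0,0,3,85]],
  ],
)

```text
clock: 2.3
eef_pos: [0.4921, -0.0369, 0.303]
tool_rot: [0.679, 0.734, 0.005, 0.003]
ft_force: [0.4, 0.5, 0.2]
grip_width: 0.0848
```

Emit:
jog_arm(
  deltas=[
    [[-32,17,0.5,0,0,3,85],[-31,18,0.5,0,0,3,85],[-30,20,0.5,0,0,3,85],[0,0,20,0,0,0,85],[0,0,20,0,0,0,85]],
  ],
)

```text
clock: 2.8
eef_pos: [0.5556, -0.1387, 0.2624]
tool_rot: [0.74, 0.673, 0.007, 0.006]
ft_force: [-0.5, -0.4, -0.4]
grip_width: 0.0849
```

```bash
python3 plan.py "[(548,-118,235,86.5,2,85),(548,-118,176,86.5,2,85)]"
python3 - <<'E'
from h import *
camera('side')
for n in ('side',):
    a=camera(n)[160:290,250:420]; cv2.imwrite('pics/s2.png',cv2.resize(a[:,:,::-1],None,fx=4.5,fy=4.5,interpolation=2))
E
```

```text
[[9.9, -5.0, 13.7, 0.5, -0.07, -0.99, 85.0], [10.0, -4.7, 13.7, 0.5, -0.07, -0.99, 85.0], [0.0, 0.0, 29.5, -0.0, 0.0, -0.0, 85.0], [0.0, 0.0, 29.5, -0.0, 0.0, -0.0, 85.0]]
```

View pics/s2.png

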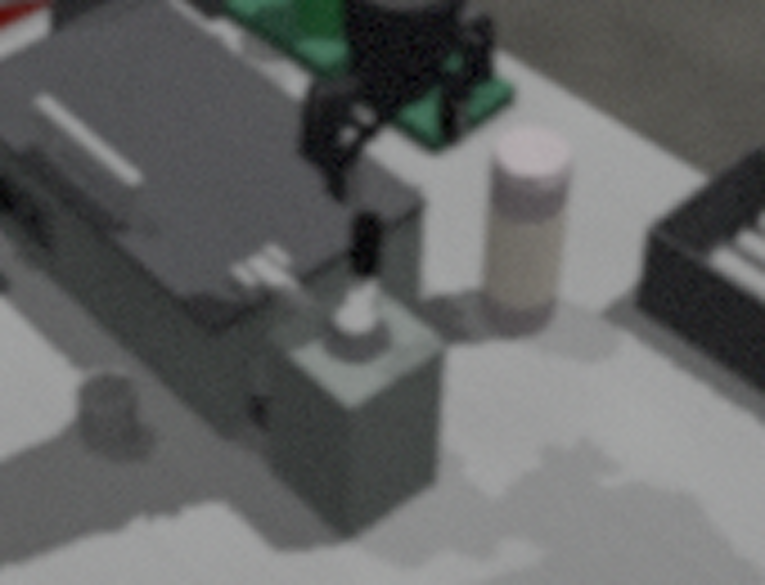

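The side crop shows the gripper hanging above the knob (366,245 in the crop), with open space around it. I'll descend next.

Emit:
jog_arm(
  deltas=[
    [[10,-5,14,0.5,0,-1,85],[10,-5,14,0.5,0,-1,85],[0,0,0,0,0,0,85]],
  ],
)

```text
clock: 3.2
eef_pos: [0.5455, -0.1162, 0.2336]
tool_rot: [0.727, 0.686, -0.001, -0.003]
ft_force: [-0.4, 0.2, 1.0]
grip_width: 0.0851
```

```bash
python3 plan.py "[(549,-118,200,86.5,2,85),(549,-118,176,86.5,2,85)]"
```

```text
[[-0.9, 1.9, 16.8, -0.15, -0.1, 0.08, 85.0], [-0.8, 1.8, 16.8, -0.15, -0.1, 0.08, 85.0], [-0.0, 0.0, 12.0, -0.0, -0.0, 0.0, 85.0], [-0.0, 0.0, 12.0, -0.0, -0.0, 0.0, 85.0]]
```

Emit:
jog_arm(
  deltas=[
    [[-1,2,17,0,0,0,85],[-1,1,17,0,0,0,85],[0,0,12,0,0,0,85],[0,0,11,0,0,0,85],[0,0,0,0,0,0,60]],
  ],
)

```text
clock: 3.7
eef_pos: [0.5518, -0.1185, 0.1819]
tool_rot: [0.727, 0.687, 0.002, 0.002]
ft_force: [-0.4, 0.5, -1.2]
grip_width: 0.0728
```

Emit:
jog_arm(
  deltas=[
    [[0,0,0,0,0,0,10],[0,0,0,0,0,0,10],[0,0,0,0,0,0,10],[0,0,0,0,0,0,10],[0,0,0,0,0,0,10]],
  ],
)

```text
clock: 4.2
eef_pos: [0.5521, -0.1191, 0.1844]
tool_rot: [0.727, 0.686, 0.003, 0.003]
ft_force: [1.0, 0.4, -3.3]
grip_width: 0.0203
```

Emit:
jog_arm(
  deltas=[
    [[0,0,0,0,0,0,40],[0,0,2,0,0,0,40],[0,0,5,0,0,0,40],[0,0,3,0,0,0,10],[0,0,0,0,0,0,10]],
  ],
)

```text
clock: 4.7
eef_pos: [0.5531, -0.1192, 0.1744]
tool_rot: [0.727, 0.686, 0.003, 0.004]
ft_force: [-1.3, -0.3, 1.0]
grip_width: 0.0208
```

Emit:
jog_arm(
  deltas=[
    [[0,0,0,0,0,0,10],[0,0,0,0,0,0,10]],
  ],
)

```text
clock: 4.9
eef_pos: [0.5531, -0.1192, 0.1744]
tool_rot: [0.727, 0.686, 0.003, 0.004]
ft_force: [-0.1, -0.5, 0.9]
grip_width: 0.021
```

```bash
cat > crank.py <<'E'
from plan import *; import sys
c=np.array([.5094,-.1513])*1000; o=get_obs(); p=o['eef_pos'][:2]*1000
a=np.arctan2(*(p-c)[::-1]); s,n=np.radians(float(sys.argv[1])),5
print('angle',np.degrees(a),'rad',np.hypot(*(p-c)), 'F',o['ft_force'].round(1),'z',o['eef_pos'][2], 'j',o['joint_pos'].round(2),'w',o['grip_width'])
plan([(*(c+50*np.array([np.cos(a+s*i),np.sin(a+s*i)])),176,86.5,1,10) for i in range(1,n+1)])
E
python3 crank.py 25
```

```text
angle 36.304510335927766 rad 54.28093668855552 F [-0.1 -0.5  0.9] z 0.17439915794209132 j [-0.21  0.39  0.07  1.24  0.    1.42] w 0.02095405409224705
[[10.6, -20.4, -1.8, 0.58, 0.01, 0.19, 10.0], [4.8, -21.1, -0.0, 0.0, -0.0, -0.0, 10.0], [-4.6, -21.1, 0.0, 0.0, 0.0, -0.0, 10.0], [-13.1, -17.2, -0.0, 0.0, 0.0, -0.0, 10.0], [-19.2, -10.1, -0.0, -0.0, -0.0, -0.0, 10.0]]
```

```bash
sed -i 's/\.5094,-\.1513/.513,-.1515/' crank.py; python3 crank.py 20
```

```text
angle 38.85358330791737 rad 51.549186113614574 F [-0.1 -0.5  0.9] z 0.17439915794209132 j [-0.21  0.39  0.07  1.24  0.    1.42] w 0.02095405409224705
[[9.6, -14.8, -1.8, 0.58, 0.01, 0.19, 10.0], [5.3, -16.5, -0.0, 0.0, -0.0, -0.0, 10.0], [-0.7, -17.4, 0.0, 0.0, 0.0, -0.0, 10.0], [-6.6, -16.1, -0.0, 0.0, 0.0, -0.0, 10.0], [-11.7, -12.8, 0.0, -0.0, -0.0, -0.0, 10.0]]
```

Emit:
jog_arm(
  deltas=[
    [[9.5,-14.5,0,0,0,0,10],[5.5,-16.5,0,0,0,0,10],[-0.5,-17.5,0,0,0,0,10],[-6.5,-16,0,0,0,0,10],[-11.5,-13,0,0,0,0,10]],
  ],
)

```text
clock: 5.4
eef_pos: [0.4844, -0.1028, 0.1743]
tool_rot: [0.722, 0.691, 0.022, -0.001]
ft_force: [-4.2, 10.1, 9.3]
grip_width: 0.0207
```

```bash
python3 crank.py 25
```

```text
angle 120.47370481496539 rad 56.455898386502504 F [-4.2 10.1  9.3] z 0.17426187426701978 j [-0.23  0.25 -0.14  1.16  0.04  1.38] w 0.020691952313010614
[[-20.8, -11.6, -2.8, 1.67, -1.86, 0.97, 10.0], [-20.5, -6.9, 0.0, -0.0, 0.0, 0.0, 10.0], [-21.5, 2.4, 0.0, 0.0, 0.0, 0.0, 10.0], [-18.5, 11.3, 0.0, 0.0, 0.0, 0.0, 10.0], [-12.0, 18.0, 0.0, 0.0, 0.0, 0.0, 10.0]]
```

```bash
sed -i 's/\.513,-\.1515/.5105,-.149/' crank.py; python3 crank.py 22
```

```text
angle 119.51572267568879 rad 53.04079997925338 F [-4.2 10.1  9.3] z 0.17426187426701978 j [-0.23  0.25 -0.14  1.16  0.04  1.38] w 0.020691952313010614
[[-15.5, -12.3, -2.6, 1.67, -1.86, 0.97, 10.0], [-17.4, -7.8, 0.0, -0.0, 0.0, 0.0, 10.0], [-19.1, -0.7, 0.0, 0.0, 0.0, 0.0, 10.0], [-17.9, 6.5, 0.0, 0.0, 0.0, 0.0, 10.0], [-14.2, 12.8, 0.0, 0.0, 0.0, 0.0, 10.0]]
```

Emit:
jog_arm(
  deltas=[
    [[-15.5,-12.5,-1.5,1.7,-1.9,1,10],[-17.5,-8,0,0,0,0,10],[-19,-0.5,0,0,0,0,10],[-18,6.5,0,0,0,0,10],[-14,13,0,0,0,0,10]],
  ],
)

```text
clock: 5.9
eef_pos: [0.4771, -0.1826, 0.1743]
tool_rot: [0.726, 0.687, 0.004, -0.003]
ft_force: [0.8, 4.7, -0.4]
grip_width: 0.0205
```

```bash
python3 crank.py 22
```

```text
angle -134.82294513885614 rad 47.43250687670068 F [ 0.8  4.7 -0.4] z 0.17433704448127585 j [-0.37  0.3  -0.07  1.2   0.01  1.25] w 0.02049714889151262
[[-11.6, 14.7, -1.7, 0.06, -0.5, 0.36, 10.0], [-2.8, 18.9, -0.0, -0.0, 0.0, -0.0, 10.0], [4.5, 18.5, 0.0, 0.0, 0.0, 0.0, 10.0], [11.1, 15.5, -0.0, 0.0, 0.0, 0.0, 10.0], [16.1, 10.2, -0.0, -0.0, 0.0, 0.0, 10.0]]
```

```bash
sed -i 's/\.5105,-\.149/.5106,-.1460/' crank.py; python3 crank.py 24
```

```text
angle -132.4648060522665 rad 49.67292930720426 F [ 0.8  4.7 -0.4] z 0.17433704448127585 j [-0.37  0.3  -0.07  1.2   0.01  1.25] w 0.02049714889151262
[[-9.8, 18.3, -1.7, 0.06, -0.5, 0.36, 10.0], [-1.1, 20.8, -0.0, -0.0, 0.0, -0.0, 10.0], [7.5, 19.4, 0.0, 0.0, 0.0, 0.0, 10.0], [14.7, 14.7, -0.0, 0.0, 0.0, 0.0, 10.0], [19.4, 7.4, -0.0, -0.0, 0.0, 0.0, 10.0]]
```

Emit:
jog_arm(
  deltas=[
    [[-10,18.5,-1,0,-0.5,0.4,10],[-1,21,0,0,0,0,10],[7.5,19.5,0,0,0,0,10],[14.5,14.5,0,0,0,0,10],[19.5,7.5,0,0,0,0,10]],
  ],
)

```text
clock: 6.4
eef_pos: [0.5587, -0.1595, 0.1742]
tool_rot: [0.732, 0.682, -0.002, -0.004]
ft_force: [-7.2, -1.1, 4.2]
grip_width: 0.0207
```

```bash
python3 crank.py 24
```

```text
angle -15.737959827875727 rad 49.947224587469 F [-7.2 -1.1  4.2] z 0.17422751129031733 j [-0.28  0.44  0.13  1.28  0.    1.36] w 0.02065712406224346
[[20.8, -0.1, -1.7, -0.42, -0.14, -0.53, 10.0], [19.0, -8.4, -0.0, 0.0, 0.0, 0.0, 10.0], [14.0, -15.4, -0.0, 0.0, -0.0, 0.0, 10.0], [6.5, -19.7, 0.0, -0.0, -0.0, 0.0, 10.0], [-2.1, -20.7, 0.0, -0.0, -0.0, 0.0, 10.0]]
```

Working well; the radius fits at 50 mm.

Emit:
jog_arm(
  deltas=[
    [[21,0,-1,-0.4,0,-0.5,10],[19,-8.5,0,0,0,0,10],[14,-15.5,0,0,0,0,10],[6.5,-19.5,0,0,0,0,10],[-2,-20.5,0,0,0,0,10]],
  ],
)

```text
clock: 6.9
eef_pos: [0.5052, -0.0957, 0.1744]
tool_rot: [0.728, 0.686, 0.003, 0.004]
ft_force: [3.4, 2.0, -0.2]
grip_width: 0.0208
```

```bash
python3 crank.py 24
```

```text
angle 96.17113553831462 rad 50.56024682932822 F [ 3.4  2.  -0.2] z 0.1743606009682045 j [-0.19  0.29 -0.08  1.19  0.    1.44] w 0.0208477296941494
[[-8.2, -19.2, -1.8, 0.59, 0.06, 0.08, 10.0], [-14.9, -14.5, -0.0, 0.0, 0.0, -0.0, 10.0], [-19.5, -7.2, 0.0, -0.0, 0.0, -0.0, 10.0], [-20.7, 1.3, -0.0, -0.0, -0.0, -0.0, 10.0], [-18.4, 9.7, -0.0, 0.0, -0.0, -0.0, 10.0]]
```

Emit:
jog_arm(
  deltas=[
    [[-8,-19,-1,0.5,0,0,10],[-15,-14.5,0,0,0,0,10],[-19.5,-7,0,0,0,0,10],[-20.5,1.5,0,0,0,0,10],[-18.5,9.5,0,0,0,0,10]],
  ],
)

```text
clock: 7.4
eef_pos: [0.4675, -0.1708, 0.1744]
tool_rot: [0.725, 0.689, 0.003, -0.002]
ft_force: [1.0, 4.4, -0.3]
grip_width: 0.0204
```

```bash
python3 crank.py 24
```

```text
angle -150.06518633830413 rad 49.774457981976866 F [ 1.   4.4 -0.3] z 0.17438220704213353 j [-0.35  0.27 -0.11  1.2   0.01  1.27] w 0.020390237039368316
[[-14.8, 14.5, -1.7, 0.01, -0.42, 0.55, 10.0], [-7.3, 19.5, -0.0, 0.0, -0.0, 0.0, 10.0], [1.2, 20.8, 0.0, 0.0, 0.0, 0.0, 10.0], [9.6, 18.5, 0.0, 0.0, 0.0, 0.0, 10.0], [16.3, 13.0, 0.0, 0.0, 0.0, 0.0, 10.0]]
```

Emit:
jog_arm(
  deltas=[
    [[-15,14.5,-1,0,-0.4,0.5,10],[-7.5,19.5,0,0,0,0,10],[1,21,0,0,0,0,10],[9.5,18.5,0,0,0,0,10],[16.5,13,0,0,0,0,10]],
  ],
)

```text
clock: 7.9
eef_pos: [0.5524, -0.1731, 0.1743]
tool_rot: [0.731, 0.683, 0.0, -0.005]
ft_force: [-5.5, 0.0, 4.2]
grip_width: 0.0204
```

```bash
python3 crank.py 20
```

```text
angle -32.91650802281325 rad 49.78473777905194 F [-5.5  0.   4.2] z 0.17425401258002166 j [-0.31  0.43  0.13  1.28  0.    1.33] w 0.020367278102815203
[[16.3, 5.8, -1.7, -0.41, -0.39, -0.39, 10.0], [17.4, -0.2, -0.0, 0.0, 0.0, 0.0, 10.0], [16.3, -6.1, -0.0, 0.0, 0.0, 0.0, 10.0], [13.2, -11.3, 0.0, 0.0, 0.0, 0.0, 10.0], [8.5, -15.1, 0.0, 0.0, 0.0, 0.0, 10.0]]
```

Emit:
jog_arm(
  deltas=[
    [[16,6,-1,-0.4,-0.4,-0.4,10],[17,0,0,0,0,0,10],[16,-6,0,0,0,0,10]],
  ],
)

```text
clock: 8.2
eef_pos: [0.5563, -0.1251, 0.1743]
tool_rot: [0.729, 0.684, -0.003, 0.001]
ft_force: [-1.8, -3.8, 1.5]
grip_width: 0.0207
```

```bash
python3 crank.py 14
```

```text
angle 24.583693208608352 rad 50.29502515249792 F [-1.8 -3.8  1.5] z 0.17428931799461483 j [-0.22  0.41  0.09  1.26 -0.01  1.42] w 0.020693488976650812
[[9.8, -7.3, -1.7, -0.11, 0.3, -0.17, 10.0], [8.0, -9.2, -0.0, 0.0, 0.0, 0.0, 10.0], [5.5, -10.9, 0.0, 0.0, 0.0, 0.0, 10.0], [2.7, -11.9, 0.0, 0.0, 0.0, 0.0, 10.0], [-0.2, -12.2, 0.0, 0.0, 0.0, 0.0, 10.0]]
```

Emit:
jog_arm(
  deltas=[
    [[10,-7.5,0,0,0,0,10],[8,-9,0,0,0,0,10],[5.5,-11,0,0,0,0,10],[2.5,-12,0,0,0,0,10]],
  ],
)

```text
clock: 8.6
eef_pos: [0.5166, -0.0956, 0.1743]
tool_rot: [0.729, 0.684, -0.004, 0.005]
ft_force: [1.8, -6.6, -2.3]
grip_width: 0.0208
```

```bash
python3 crank.py 14
```

```text
angle 83.23934588371664 rad 50.710910643282546 F [ 1.8 -6.6 -2.3] z 0.17432938765387113 j [-0.18  0.32 -0.04  1.21 -0.01  1.46] w 0.020833929265641104
[[-1.6, -12.2, -1.7, 0.08, 0.7, -0.15, 10.0], [-3.7, -11.6, 0.0, -0.0, -0.0, -0.0, 10.0], [-6.4, -10.4, -0.0, 0.0, -0.0, 0.0, 10.0], [-8.7, -8.5, -0.0, 0.0, -0.0, 0.0, 10.0], [-10.5, -6.1, 0.0, 0.0, 0.0, 0.0, 10.0]]
```

Emit:
jog_arm(
  deltas=[
    [[-1.5,-12,0,0,0.5,0,10],[-4,-11.5,0,0,0,0,10],[-6.5,-10.5,0,0,0,0,10],[-8.5,-8.5,0,0,0,0,10]],
  ],
)

```text
clock: 9.0
eef_pos: [0.5049, -0.0963, 0.175]
tool_rot: [0.723, 0.69, 0.039, 0.013]
ft_force: [30.2, 23.8, -16.8]
grip_width: 0.0204
```

```bash
python3 crank.py 12
```

```text
angle 96.56950645905394 rad 50.013089986879464 F [ 30.2  23.8 -16.8] z 0.1750264948593347 j [-0.22  0.25 -0.14  1.12  0.05  1.4 ] w 0.020391670421793635
[[-2.7, -10.0, -1.8, 4.19, -2.21, 0.81, 10.0], [-4.9, -9.2, 0.0, -0.0, -0.0, -0.0, 10.0], [-6.7, -8.0, 0.0, -0.0, -0.0, -0.0, 10.0], [-8.2, -6.4, 0.0, 0.0, 0.0, -0.0, 10.0], [-9.4, -4.6, 0.0, 0.0, 0.0, -0.0, 10.0]]
```

Firm stop reached: the reaction is 30 N against the direction of turn. I'll relax, straighten and release.

Emit:
jog_arm(
  deltas=[
    [[0,0,0,2,-1,0,10],[0,0,0,2,-1,0,30],[0,0,0,0,0,0,60],[0,0,0,0,0,0,85],[0,0,0,0,0,0,85]],
  ],
)

```text
clock: 9.5
eef_pos: [0.5046, -0.0912, 0.1739]
tool_rot: [0.722, 0.692, 0.005, -0.0]
ft_force: [-0.9, 0.1, 0.5]
grip_width: 0.0718
```

Emit:
jog_arm(
  deltas=[
    [[0,0,-20,0,0,0,85],[0,0,-35,0,0,0,85],[0,0,-35,0,0,0,85],[25,0,-10,0,0,0,85],[0,0,0,0,0,0,85]],
  ],
)

```text
clock: 10.0
eef_pos: [0.5009, -0.0667, 0.2773]
tool_rot: [0.723, 0.691, 0.006, -0.002]
ft_force: [-0.3, -0.0, -0.5]
grip_width: 0.0852
```

```bash
python3 - <<'E'
from h import *
for n in('top','side'):
    im=camera(n); cv2.imwrite(f'pics/{n}3.png',im[:,:,::-1])
a=cv2.imread('pics/top3.png')[150:260,230:420]; b=cv2.imread('pics/side3.png')[130:260,220:380]
a=cv2.resize(a,(640,370),interpolation=2);b=cv2.resize(b,(640,520),interpolation=2)
cv2.imwrite('pics/b3.png',b);cv2.imwrite('pics/a3.png',a)
o=get_obs();print(o['eef_pos'],o['tool_rot'],o['ft_force'])
E
python3 plan.py "[(492,40,270,86.5,4,85),(492,110,240,86.5,3,85)]"
```

```text
[ 0.50028872 -0.06817898  0.27573515] [ 0.72363665  0.69016251  0.0045476  -0.00224199] [ 0.02888257  0.39705403 -0.04580611]
[[26.9, -3.4, 1.7, 0.04, -0.14, 0.2, 85.0], [26.9, -3.4, 1.6, 0.04, -0.14, 0.2, 85.0], [26.9, -3.5, 1.6, 0.04, -0.14, 0.2, 85.0], [26.9, -3.6, 1.5, 0.04, -0.14, 0.2, 85.0], [23.3, -1.4, 10.0, 0.0, -0.0, 0.0, 85.0]]
[[23.3, -1.4, 10.0, 0.0, -0.0, 0.0, 85.0], [23.3, -1.4, 10.0, 0.0, -0.0, 0.0, 85.0]]
```

View pics/b3.png

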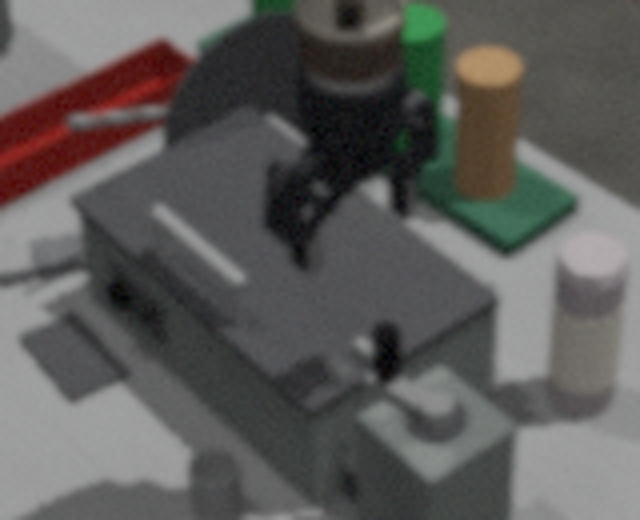

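View pics/a3.png

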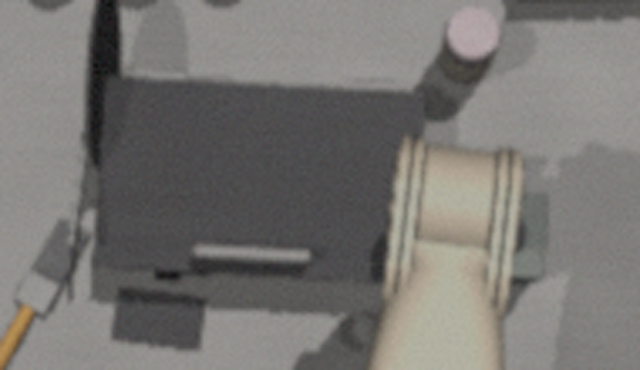

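Emit:
jog_arm(
  deltas=[
    [[27,-3.5,1.5,0,0,0,85],[27,-3.5,1.5,0,0,0,85],[27,-3.5,1.5,0,0,0,85],[27,-3.5,1.5,0,0,0,85],[23,-1.5,10,0,0,0,85]],
  ],
)

```text
clock: 10.6
eef_pos: [0.4886, 0.0612, 0.2562]
tool_rot: [0.728, 0.686, 0.002, -0.004]
ft_force: [0.1, 0.1, -0.3]
grip_width: 0.0851
```

Emit:
jog_arm(
  deltas=[
    [[23,-1.5,10,0,0,0,85],[15,-1.5,10,0,0,0,85],[0,0,0,0,0,0,85]],
  ],
)

```text
clock: 10.9
eef_pos: [0.4846, 0.1007, 0.231]
tool_rot: [0.727, 0.686, -0.001, -0.006]
ft_force: [-1.5, -0.4, -0.2]
grip_width: 0.085
```

```bash
python3 - <<'E'
from fit import *
k=atz('side',(316.5,211),.215);d=k[:2]-[.5106,-.146];print('knob',k,np.hypot(*d),np.degrees(np.arctan2(d[1],d[0])))
# bar from the latest top picture, crop scale 640/190
for X,Y in((193,251),(310,257)): print(atz('top',(230+X*190/640,150+Y*110/370),.178))
E
python3 plan.py "[(491,110,200,86.5,2,85),(491,110,156,86.5,3,85)]"
```

```text
knob [ 0.50948647 -0.09340302  0.215     ] 0.052608769886989204 91.21282648854915
[0.49461263 0.17343886 0.178     ]
[0.48654739 0.0528436  0.178     ]
[[4.7, 3.1, 15.5, -0.3, -0.18, 0.09, 85.0], [4.8, 3.0, 15.5, -0.3, -0.18, 0.09, 85.0], [-0.0, -0.0, 14.7, 0.0, -0.0, 0.0, 85.0], [-0.0, -0.0, 14.7, 0.0, -0.0, 0.0, 85.0], [-0.0, -0.0, 14.7, 0.0, -0.0, 0.0, 85.0]]
```

Emit:
jog_arm(
  deltas=[
    [[6,3,15,0,0,0,85],[6,3,15,0,0,0,85],[0,0,14,0,0,0,85],[0,0,14,0,0,0,85],[0,0,14,0,0,0,85]],
  ],
)

```text
clock: 11.4
eef_pos: [0.4909, 0.1072, 0.157]
tool_rot: [0.729, 0.685, -0.002, -0.005]
ft_force: [0.6, -1.0, 0.5]
grip_width: 0.0849
```

Emit:
jog_arm(
  deltas=[
    [[0,0,0,0,0,0,40],[0,0,0,0,0,0,4],[0,0,0,0,0,0,4],[0,0,0,0,0,0,4],[0,0,0,0,0,0,4]],
  ],
)

```text
clock: 11.9
eef_pos: [0.4924, 0.1033, 0.1572]
tool_rot: [0.73, 0.683, -0.002, -0.003]
ft_force: [-4.2, -1.0, 2.8]
grip_width: 0.0124
```

Emit:
jog_arm(
  deltas=[
    [[0,0,0,0,0,0,4],[0,0,0,0,0,0,4],[0,0,0,0,0,0,4]],
  ],
)

```text
clock: 12.2
eef_pos: [0.4923, 0.1032, 0.1571]
tool_rot: [0.73, 0.683, -0.002, -0.004]
ft_force: [1.7, -0.1, -2.2]
grip_width: 0.0118
```

```bash
cat > lid.py <<'E'
from plan import *
hz=115.; o=get_obs(); p=o['eef_pos']*1000
g=float(sys.argv[1])  # hinge x (mm) along the tool's plane
a=np.arctan2(p[2]+19-hz,g-p[0])-np.arctan2(58,185)
print('lid',a,'r',np.hypot(p[2]+19-hz,g-p[0]),'F',o['ft_force'].round(1),'w',o['grip_width'],'p',p.round(1))
if len(sys.argv)>2:
    s=float(sys.argv[2])/5; ph=np.arctan2(58,185); r=193.9
    f=lambda a:np.array([g-r*np.cos(ph+a),0,hz-19+r*np.sin(ph+a)]); b=f(a)
    plan([(*(p+f(a+s*i)-b),86.5,1,4) for i in range(1,6)])
E
python3 lid.py 676 .15
```

```text
lid 0.01752790445453306 r 193.60007164444264 F [ 1.7 -0.1 -2.2] w 0.011771662460658115 p [492.3 103.2 157.1]
[[0.1, 1.9, -5.5, -0.47, -0.09, -0.35, 4.0], [0.1, 2.1, -5.4, -0.0, 0.0, -0.0, 4.0], [0.1, 2.2, -5.4, 0.0, 0.0, -0.0, 4.0], [0.1, 2.4, -5.3, -0.0, -0.0, -0.0, 4.0], [0.2, 2.6, -5.2, 0.0, 0.0, -0.0, 4.0]]
```

Emit:
jog_arm(
  deltas=[
    [[0,2,-5.5,0,0,0,4],[0,2,-5.5,0,0,0,4],[0,2,-5.5,0,0,0,4],[0,2.5,-5.5,0,0,0,4],[0,2.5,-5,0,0,0,4]],
  ],
)

```text
clock: 12.7
eef_pos: [0.5018, 0.1025, 0.1827]
tool_rot: [0.73, 0.683, -0.005, -0.006]
ft_force: [-0.0, 1.3, -6.4]
grip_width: 0.0121
```

```bash
python3 lid.py 676 .15
```

```text
lid 0.15814520003152244 r 194.6157288137044 F [-0.   1.3 -6.4] w 0.012137544355714912 p [501.8 102.5 182.7]
[[0.2, 2.6, -5.2, -0.93, -0.03, -0.31, 4.0], [0.2, 2.8, -5.1, 0.0, 0.0, -0.0, 4.0], [0.2, 3.0, -5.0, -0.0, -0.0, 0.0, 4.0], [0.2, 3.1, -4.9, 0.0, 0.0, 0.0, 4.0], [0.2, 3.3, -4.8, 0.0, 0.0, 0.0, 4.0]]
```

Lifting at 6 N, so the lid is free.

Emit:
jog_arm(
  deltas=[
    [[0,2.5,-5,-0.5,0,0,4],[0,3,-5,0,0,0,4],[0,3,-5,0,0,0,4],[0,3,-5,0,0,0,4],[0,3.5,-5,0,0,0,4]],
  ],
)

```text
clock: 13.2
eef_pos: [0.5159, 0.1016, 0.2087]
tool_rot: [0.73, 0.683, -0.004, -0.005]
ft_force: [-0.6, 1.1, -7.3]
grip_width: 0.012
```

```bash
python3 lid.py 676 .12
```

```text
lid 0.3094262072222334 r 195.78403213451762 F [-0.6  1.1 -7.3] w 0.012007259929030836 p [515.9 101.6 208.7]
[[0.2, 2.7, -3.8, -0.7, -0.02, -0.29, 4.0], [0.2, 2.8, -3.7, 0.0, 0.0, 0.0, 4.0], [0.2, 2.9, -3.6, -0.0, 0.0, 0.0, 4.0], [0.2, 3.0, -3.6, -0.0, -0.0, 0.0, 4.0], [0.2, 3.1, -3.5, 0.0, 0.0, 0.0, 4.0]]
```

Emit:
jog_arm(
  deltas=[
    [[0,2.5,-4,-0.5,0,0,4],[0,3,-3.5,0,0,0,4],[0,3,-3.5,0,0,0,4],[0,3,-3.5,0,0,0,4],[0,3,-3.5,0,0,0,4]],
  ],
)

```text
clock: 13.7
eef_pos: [0.5294, 0.1006, 0.2274]
tool_rot: [0.73, 0.683, -0.003, -0.003]
ft_force: [-2.5, 1.5, -7.2]
grip_width: 0.0116
```

Emit:
jog_arm(
  deltas=[
    [[0,0,0,0,0,0,4]],
  ],
)

```text
clock: 13.8
eef_pos: [0.5299, 0.1006, 0.2281]
tool_rot: [0.73, 0.683, -0.002, -0.003]
ft_force: [-2.3, 0.5, -6.5]
grip_width: 0.0117
```

```bash
python3 lid.py 676
python3 - <<'E'
from h import *
for n in('top','side'):
    cv2.imwrite(f'pics/{n}4.png',camera(n)[:,:,::-1])
    for t in('lid_hinge','pointer_tip'):
        r=masks_of(t,n); print(n,t,[(np.round(q['at'],1),round(q['conf'],2),int(q['pixels'].sum())) for q in r[:2]])
b=cv2.imread('pics/side4.png')[120:240,220:360]; cv2.imwrite('pics/b4.png',cv2.resize(b,(700,600),interpolation=2))
E
```

```text
lid 0.43119164457884634 r 196.93445516338704 F [-2.3  0.5 -6.5] w 0.011739484997344361 p [529.9 100.6 228.1]
top lid_hinge [(array([321.6, 196. ]), 0.91, 3520)]
top pointer_tip [(array([253. , 194.4]), 0.42, 19)]
side lid_hinge [(array([297.2, 188.5]), 0.83, 2622), (array([379.7, 343.9]), 0.55, 1036)]
side pointer_tip [(array([299.8, 187.5]), 0.66, 2483), (array([320. , 225.1]), 0.24, 207)]
```

View pics/b4.png

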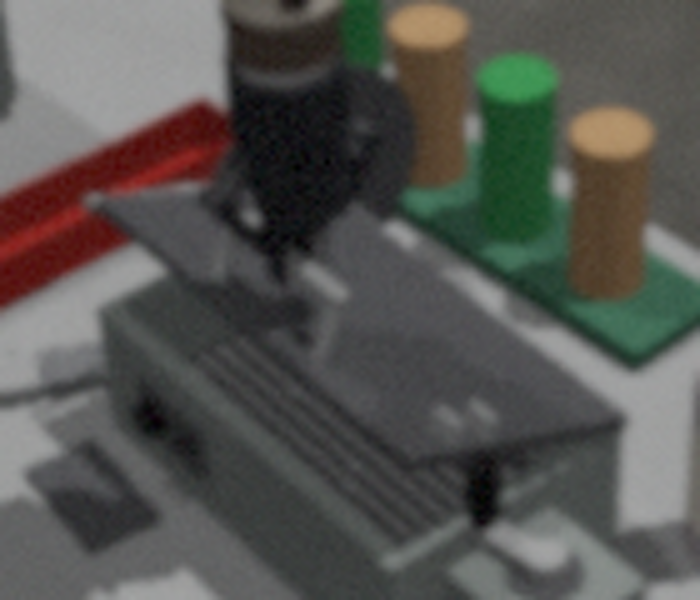

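The crop shows the lid's front-left corner at full-picture pixel (240,160.6), with the bright pointer tip right beside it at about (238.6,159.6). I'll quantify that with the model.

```bash
python3 - <<'E'
from fit import *
def L(x,y,z,a): return W(p,(.1-x*np.cos(a)+z*np.sin(a),y,.115+x*np.sin(a)+z*np.cos(a)))
for a in(.37,.4,.43,.46,.49):
    print(a,'tip',proj('side',L(.2,.187,0,a)).round(1),'cornerL top/bot',proj('side',L(.205,.1725,.013,a)).round(1),proj('side',L(.205,.1725,.001,a)).round(1),'cornerR bot',proj('side',L(.205,-.1725,.001,a)).round(1),proj('side',L(.205,-.1725,.013,a)).round(1))
E
python3 - <<'E'
import cv2
b=cv2.imread('pics/side4.png')[145:185,225:285]; cv2.imwrite('pics/z4.png',cv2.resize(b,(780,520),interpolation=2))
E
```

```text
0.37 tip [236.9 162.5] cornerL top/bot [238.8 161.3] [238.1 164.4] cornerR bot [301.  217.3] [302. 214.]
0.4 tip [237.3 161. ] cornerL top/bot [239.3 159.8] [238.5 162.8] cornerR bot [301.5 215.6] [302.6 212.3]
0.43 tip [237.7 159.5] cornerL top/bot [239.8 158.2] [238.9 161.2] cornerR bot [302.1 213.9] [303.3 210.6]
0.46 tip [238.1 158. ] cornerL top/bot [240.3 156.6] [239.4 159.7] cornerR bot [302.8 212.2] [304.  208.9]
0.49 tip [238.6 156.4] cornerL top/bot [240.9 155. ] [239.9 158.1] cornerR bot [303.4 210.5] [304.8 207.2]
```

View pics/z4.png

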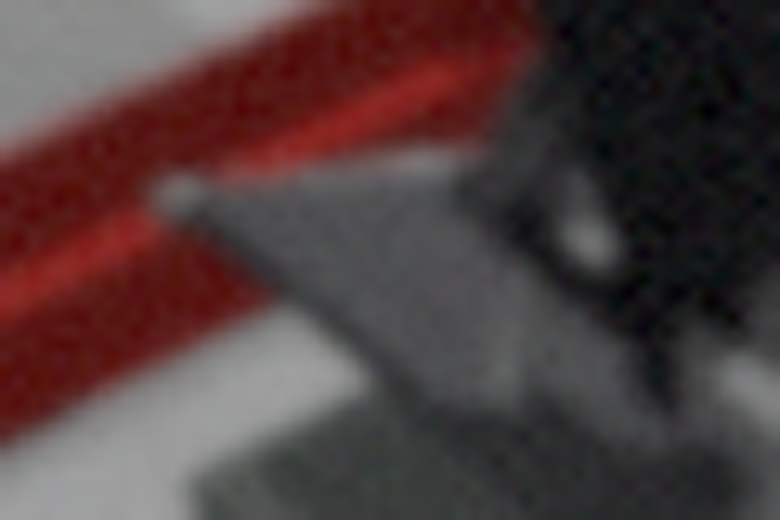

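In the zoom, the tip is at (238.7,160.2) and the lid's front-left corner is at (240.4,159.6) on top and about (240.8,161.5) below. That straddles the tip as the model predicts for equal angles, both about 0.42–0.43. I'll settle, check and hand in.

Emit:
jog_arm(
  deltas=[
    [[0,0,0,0,0,0,4],[0,0,0,0,0,0,4],[0,0,0,0,0,0,4],[0,0,0,0,0,0,4],[0,0,0,0,0,0,4]],
  ],
)

```text
clock: 14.6
eef_pos: [0.5294, 0.1006, 0.2274]
tool_rot: [0.73, 0.683, -0.003, -0.003]
ft_force: [-2.4, 0.2, -5.3]
grip_width: 0.0115
```

```bash
python3 lid.py 676; python3 -c "
from h import *
o=get_obs();print(abs(o['joint_vel']).max())
a=o['eef_pos']
if 0.20<a[2]<.25 and o['grip_width']>.009: print(job_done())"
```

```text
lid 0.42682527856639824 r 196.88233538227638 F [-2.4  0.2 -5.3] w 0.011452023384946138 p [529.4 100.6 227.4]
0.00148140750464217
the job is handed in; nothing more can be done
None
```

I turned the crank to its stop, lifted the lid to the pointer's angle and handed the job in at about 14.6 s, still gripping the bar. No verdict is reported, so the results below come from my own checks.

- **Crank:** it turned about 13.5 rad anticlockwise until it hit a firm stop, with a horizontal reaction of about 38 N at the gripper. Afterwards the side picture showed the lock bolt drawn back, and the lid lifted freely.
- **Lid angle:** the arm position gives 0.43 rad, or about 0.41 after subtracting the 0.018 it read with the lid shut. The lid's corners in the last picture gave about 0.42–0.445.
- **Pointer angle:** the pictures gave about 0.42–0.43. In the last picture the lid's front-left corner sits level with the pointer tip.
- **Holding:** the arm was at rest, the bar was in the fingers (11.5 mm opening read) and it was carrying about 5–6 N.

**Disagreements:**
- The crank's axis, found from turning it, was about 5 mm from where the pictures put it.
- The knob's final heading read 91° in the picture but 97° from the arm. Both are well inside the 40° margin to the 13.6 rad limit.
- I did not measure the loose objects again at the end; the pictures viewed along the way showed no change in those in view.

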